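# Assemble the tournament trophy on its off-centre stud

## Task

Put the prize trophy together on its marble plinth: thread the dark wooden riser over the steel stud, then the brass collar on top of it, then the blue topper with the white ball as the cap, each pushed fully home so that the whole stack sits flush and upright. Work gently, feeling for the stud rather than pressing down hard or dropping the parts on it, and leave the microphone, the mouse and the pen cup where they are.

Things in the scene. Friction and masses are not known exactly. Their poses are not given: they have to be found in the camera images.
- plinth_top (a point): centre of the flat top of the fixed round marble plinth (110 mm across, 30 mm high; flat top 102 mm); z up. A rigid upright steel stud, 12 mm diameter, 2 mm tip chamfer, rises 60 mm above this top, its axis 6 mm off this centre in a direction that varies and is not measured: feel (or look) for it. Over 40 N of contact on plinth or stud, also through parts on it, is damage.
- riser_mid (a point): centre, half-way up, of the dark wooden riser: a plain ring of 56 mm outer diameter, 22 mm high, with a straight 15 mm bore right through; about 90 g; stands flat on the desk, axis z up, either way up is the same. It goes on first and rests on the plinth's top.
- collar_mid (a point): centre, half-way up, of the brass collar: a plain ring of 44 mm outer diameter, 20 mm high, with a straight 15 mm bore right through; about 110 g; stands flat on the desk, axis z up, either way up is the same. It goes on second and rests on the riser.
- topper_mid (a point): on the axis of the blue topper (cap), 32 mm above its flat foot (half-way up): a blue cylinder, 40 mm diameter, 42 mm high, with a half-sunk white ball of 39 mm diameter on top, 64 mm high in all; 140 to 280 g; z up. A straight 15 mm bore, 24 mm deep, opens in its foot. Goes on last, resting on the collar with the stud 18 mm deep in its bore.
- mic: bystander: black hand microphone with a steel grille, 180 mm long, lying on the desk along its own x (grille at +x), up to 51 mm high; origin on the desk under the middle. Do not move it.
- mouse: bystander: black computer mouse, 105 x 62 mm, 32 mm high, long side along its own x; origin under its centre. Do not move it.
- pencup: bystander: grey cup of 72 mm diameter, 95 mm high, with pens standing up to 140 mm; origin under its centre. Do not move it.
Things that resemble listed ones, but are neither listed nor needed, are in the scene too. What is shaped like the part that bears topper_mid but orange is not meant. Leave any turquoise look-alike of the part that bears collar_mid alone.

How it is judged:
By the outcome, as a careful person would: the job done as asked, in the order asked, and still so for the second after the job is handed in, with the robot touching nothing.
It also fails if it takes over 72 s, if anything falls off the work surface, if the arm or the gripper's body presses on something with over 40 N, if the wrist force passes 120 N, or if a joint passes its speed limit or range.

## Robot

A 7-joint arm with a two-finger parallel gripper is mounted at the origin on the work surface. World frame = base frame: x ahead of the robot, y to its left, z up, the work surface at z = 0. Lengths are in m, angles in rad, forces in N, time in s.
With the tool pointing down it reaches from about 0.425 to 0.825 m from the base axis. Payload 3.6 kg.
Tool frame: the origin (TCP) lies at the very end of the fingers, on their centre line; the grasp point (between the pads) lies 19 mm behind it; x points along the fingers, z is the direction in which the jaws open and shut, and the axes are right-handed (so a half turn about x gives the same grasp; the last joint's range is limited). The gripper opens to 85 mm and grips with 20 to 120 N. Pads are 22 mm wide; open, the fingers measure 114 mm over their backs; the gripper's body (76 mm by 85 mm) begins 54 mm behind the grasp point. The pads swing forward as they close: fully open they stand 13 mm farther back than shut.
Start: joints at [1.272, 0.615, -0.013, 1.423, 0.008, 1.103, -0.04], TCP at [0.175, -0.626, 0.231] pointing down, gripper open.
Joint ranges: [-3.12, 3.12], [-0.3, 2.06], [-1.34, 1.32], [0.26, 2.42], [-1.36, 4.5], [0.01, 1.98], [-2.84, 2.84]. Speed limits (rad/s): [2.79, 2.79, 3.14, 3.14, 3.14, 3.14, 3.14].

## Interface

Orientations are given as a unit quaternion [w, x, y, z].
In Python, from cell import sense, snapshot, camera_model, close_job gives the robot as it stands.
- The arm moves only by the tool apply_moves, never from a script. Its argument "moves" is a list of rows, each a list of 4 numbers: the shift along the tool's x, y, z in units of 30 mm (1.0 is 30 mm), then the turn about the tool's x in units of 5 degrees (1.0 is 5 degrees). In form: [[dx, dy, dz, roll], ...]. A call has 1 to 20 rows; each row is the pose to reach, as a shift and turn from the pose measured when the call began, along the tool's axes at that moment; what a row does not reach only later rows make up. A row lasts 1/12 s, in which the tool goes at most 41.7 mm and 7.16 degrees, less where a joint would pass 70% of its speed; a pose out of reach is approached as far as the arm can. A call with a gripper value outside its range is refused whole. "fingers" is the finger opening in mm, from 0 to 85.4, set as the call begins (left out, the last holds). The fingers move at their own pace and stop on an object; "force" is the grip in N (left out, the last holds). Time passes only in rows, so rows that repeat a pose let the fingers close. It gives the time, the measured TCP pose, the force and the opening at its end, in the units of the state.
- sense(): the state, without advancing time (a new reading comes with each control period).
- snapshot(name): name is "scene" or "top" or "wrist"; returns the picture (384x512x3 uint8, red, green, blue); there is no depth.
- camera_model(name): a dict with "fx", "fy", "cx", "cy" (pixels), "D" ([k1, k2, p1, p2, k3] as OpenCV has them; the pictures are not rectified), "world_from_camera" (4x4, takes a point from camera to world coordinates); the wrist camera has in their place "tool_from_camera" (4x4, takes a point from camera to tool coordinates, whose origin is the TCP and whose axes are the tool frame's). Camera axes: x right, y down, z forward; pixel columns grow to the right and rows downward; lengths in m; the calibration is good to about 2 mm. A picture is of the moment at which its call begins: read the wrist's pose just before it. camera_model takes no time and is no camera call.
- close_job(): hands the job in, once; it reports no verdict.
The state is a dict: "t": time; "joint_positions": joint angles; "qd": joint speeds; "tau": joint torques, N m; "tcp_pos": TCP position; "ee_rot": TCP orientation; "ft_force": force on the tool from outside, world axes, zero at the start; "moment": the same for the moment, N m; "gripper_width": finger opening in m.
Only numpy, scipy, OpenCV 4.12 (cv2) and the standard library are available. Lean on these libraries where they do the work, as an engineer would, in place of code of your own. Each camera call takes 0.05 s, during which the arm holds its last target. There are 200 camera calls.

## Working session

There is one attempt and no reset: what is moved stays moved. The work goes in short steps, Python scripts to look and compute and a tool call to move; the robot and the scene stay as the last step left them, time stands still between calls to the robot, and variables do not carry over. Pictures are saved under pics/ and viewed, about 8 in all and at most 12, crops included, and the job is handed in when it is done.

Besides the shell and the picture viewer there is one more tool, called after "Call:" as a command line: name --pt "numbers of a row" for each row, then --argument value for the rest. apply_moves: Moves the arm, as the interface text tells. Its arguments: {"type":"object","properties":{"moves":{"type":"array"},"fingers":{"type":"number"},"force":{"type":"number"}},"required":["moves"]}

```bash
ls; mkdir -p pics; python3 - <<'E'
from cell import *
import cv2,numpy as np,json
s=sense(); print(s)
a=snapshot("scene");b=snapshot("top")
np.save('scene.npy',a);np.save('top.npy',b)
cv2.imwrite('pics/a.png',a[:,:,::-1]);cv2.imwrite('pics/b.png',b[:,:,::-1])
for n in("scene","top","wrist"):print(n,camera_model(n))
E
```

```text
pics
{'t': 0.0, 'joint_positions': array([ 1.27153123,  0.61594418, -0.01259628,  1.42489915,  0.0080696 ,
        1.1033993 , -0.04037967]), 'qd': array([-0.00077221, -0.00047942,  0.00032074, -0.0008251 ,  0.00079618,
        0.00027842,  0.00196444]), 'tau': array([-1.28457659e-04, -4.69215202e+01,  2.59313369e-01, -1.71036118e+01,
        9.93590715e-03,  9.55053431e-03, -1.00128013e-07]), 'tcp_pos': array([ 0.17490717, -0.62523076,  0.23012191]), 'ee_rot': array([ 0.56261162,  0.42791006,  0.56408612, -0.42681144]), 'ft_force': array([ 0.14156587, -0.57031794,  0.50152524]), 'moment': array([ 0.00715644, -0.00867317,  0.03828463]), 'gripper_width': 0.08519173414678428}
scene {'fx': 456.7032274580791, 'fy': 456.7032274580791, 'cx': 253.66673531108572, 'cy': 191.8922681809228, 'D': array([-0.14390178,  0.        ,  0.        ,  0.        ,  0.        ]), 'world_from_camera': array([[ 0.67006623,  0.56297503, -0.48380819,  1.13361255],
       [ 0.74224193, -0.49990563,  0.44628609, -0.44499056],
       [ 0.00938949, -0.65814397, -0.75283355,  0.90248366],
       [ 0.        ,  0.  
[... 338 characters left out ...]
-0.01597597,  0.05999301],
       [ 0.02015501, -0.15191589, -0.98818791,  1.29759553],
       [ 0.        ,  0.        ,  0.        ,  1.        ]])}
wrist {'fx': 298.8182158159927, 'fy': 298.8182158159927, 'cx': 254.67485317475496, 'cy': 196.40501385899842, 'D': array([-0.06371954,  0.        ,  0.        ,  0.        ,  0.        ]), 'tool_from_camera': array([[ 6.81949046e-04, -2.68156291e-01,  9.63375181e-01,
        -1.42664363e-01],
       [-7.17234655e-06, -9.63375406e-01, -2.68156349e-01,
         6.82944039e-02],
       [ 9.99999767e-01,  1.75959305e-04, -6.58896249e-04,
         2.32794698e-04],
       [ 0.00000000e+00,  0.00000000e+00,  0.00000000e+00,
         1.00000000e+00]])}
```

View pics/a.png

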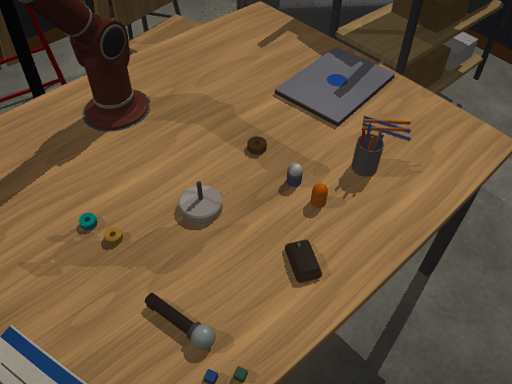

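View pics/b.png

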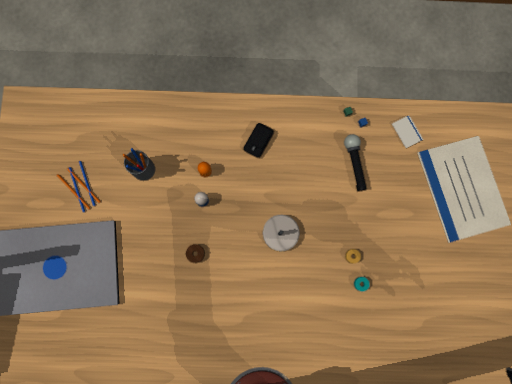

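```bash
cat > h.py <<'E'
import numpy as np,cv2
from cell import *
from scipy.spatial.transform import Rotation as Rn
def pose(s=None):
    s=s or sense(); q=s['ee_rot']; return Rn.from_quat([q[1],q[2],q[3],q[0]]).as_matrix(),np.array(s['tcp_pos'])
def wfc(n,s=None):
    m=camera_model(n)
    if n!='wrist':return m,m['world_from_camera']
    R,p=pose(s);T=np.eye(4);T[:3,:3]=R;T[:3,3]=p
    return m,T@m['tool_from_camera']
def K(m):return np.array([[m['fx'],0,m['cx']],[0,m['fy'],m['cy']],[0,0,1]])
def ray(n,uv,s=None):
    m,T=wfc(n,s);x=cv2.undistortPoints(np.float64([[uv]]),K(m),m['D'])[0,0]
    return T[:3,3],T[:3,:3]@np.array([x[0],x[1],1])
def onplane(n,uv,z,s=None):
    o,d=ray(n,uv,s);return o+d*(z-o[2])/d[2]
def proj(n,P,s=None):
    m,T=wfc(n,s);c=np.linalg.inv(T);r=cv2.Rodrigues(c[:3,:3])[0]
    return cv2.projectPoints(np.float64(P).reshape(-1,1,3),r,c[:3,3],K(m),m['D'])[0][:,0]
def tri(a,b):
    (o,d),(p,e)=a,b;d=d/np.linalg.norm(d);e=e/np.linalg.norm(e)
    t=np.linalg.lstsq(np.c_[d,-e],p-o,rcond=None)[0];return (o+t[0]*d+p+t[1]*e)/2,np.linalg.norm(o+t[0]*d-p-t[1]*e)
def togo(P,s=None):
    R,p=pose(s);return R.T@(np.array(P)-p)/0.03
E
python3 - <<'E'
from h import *
np.set_printoptions(precision=4,suppress=True)
R,p=pose();print(R,p)
a=np.load('scene.npy');b=np.load('top.npy')
def blob(im,c,r,f):
    x,y=c;h=cv2.cvtColor(im,cv2.COLOR_RGB2HSV).astype(int)
    M=f(h[...,0],h[...,1],h[...,2]).astype(np.uint8)
    W=np.zeros_like(M);W[y-r:y+r,x-r:x+r]=1;M*=W
    n,l,st,ce=cv2.connectedComponentsWithStats(M);k=1+np.argmax(st[1:,4]);
    pts=cv2.findContours((l==k).astype(np.uint8),0,1)[0][0]
    hull=cv2.convexHull(pts);mm=cv2.moments(hull);return (mm['m10']/mm['m00'],mm['m01']/mm['m00']),st[k]
dark=lambda h,s,v:(v<88)
brass=lambda h,s,v:(h>18)&(h<35)&(s>150)
marb=lambda h,s,v:(s<45)&(v>100)
bluw=lambda h,s,v:((s<60)|((h>95)&(h<135)))
for nm,ct,cs,r,f,z in [('riser',(196,253),(257,145),16,dark,.014),('collar',(354,256),(114,236),14,brass,.013),('plinth',(281,233),(200,205),28,marb,.03),('topper',(202,199),(295,175),15,bluw,.04)]:
    u,s1=blob(b,ct,r,f);w,s2=blob(a,cs,r,f)
    print(nm,u,s1,w,s2,onplane('top',u,z),onplane('scene',w,z if nm!='plinth' else .02),tri(ray('top',u),ray('scene',w)))
for nm,c,z in [('turq',(363,284),.01),('orange',(205,169),.03),('mouse',(259,140),.02),('cup',(136,163),.08),('micgrille',(353,143),.03),('mictail',(361,190),.02),('laptop corner',(122,303),.01)]:print(nm,onplane('top',c,z))
print('studtip',tri(ray('scene',(199,182)),ray('top',(281,233))))
E
python3 - <<'E'
import numpy as np,cv2
b=np.load('top.npy');a=np.load('scene.npy')
L=[b[205:265,245:315],b[225:285,320:390],b[225:285,165:235],a[160:230,165:235],a[205:275,80:150],a[120:190,225:295]]
L=[cv2.resize(x,(260,260),interpolation=2) for x in L]
cv2.imwrite('pics/c.png',np.vstack([np.hstack(L[:3]),np.hstack(L[3:])])[:,:,::-1])
E
```

```text
[[-0.0007  0.963   0.2695]
 [ 0.0023  0.2695 -0.963 ]
 [-1.     -0.0001 -0.0024]] [ 0.1749 -0.6253  0.2303]
riser (196.9601837672282, 252.76773864216435) [186 244  23  19 344] (255.23560716013543, 146.8243831640058) [244 137  23  21 363] [0.4345 0.2033 0.014 ] [0.4397 0.1987 0.014 ] (array([0.4345, 0.2038, 0.0072]), np.float64(0.0005600478643620989))
collar (352.85185185185185, 255.75420875420875) [346 249  15  14 146] (113.02254098360656, 235.52322404371583) [104 227  19  18 251] [ 0.4379 -0.2647  0.013 ] [ 0.4404 -0.2653  0.013 ] (array([ 0.4382, -0.265 ,  0.0104]), np.float64(0.00066353620177846))
plinth (280.6210870313037, 232.50223598211213) [263 215  36  36 925] (200.23392680514343, 200.98681173755358) [179 186  43  31 914] [ 0.5006 -0.0444  0.03  ] [ 0.4996 -0.0431  0.02  ] (array([ 0.5014, -0.0447,  0.0229]), np.float64(0.0007061351311484489))
topper (201.42823250296559, 199.02135231316726) [195 192  14  15 154] (294.358708189158, 174.63033448673588) [287 163  16  24 292] [0.5931 0.1944 0.04  ] [0.6054 0.1854 0.04  ] (array([0.5958, 0.1963, 0.0247]), np.float64(0.0006601373577118913))
turq [ 0.3549 -0.2952  0.01  ]
orange [0.6874 0.1887 0.03  ]
mouse [0.7871 0.0265 0.02  ]
cup [0.6876 0.3855 0.08  ]
micgrille [ 0.7839 -0.2642  0.03  ]
mictail [ 0.6386 -0.2899  0.02  ]
laptop corner [0.2818 0.417  0.01  ]
studtip (array([ 0.4955, -0.0396,  0.0849]), np.float64(0.0035404051798691005))
```

View pics/c.png

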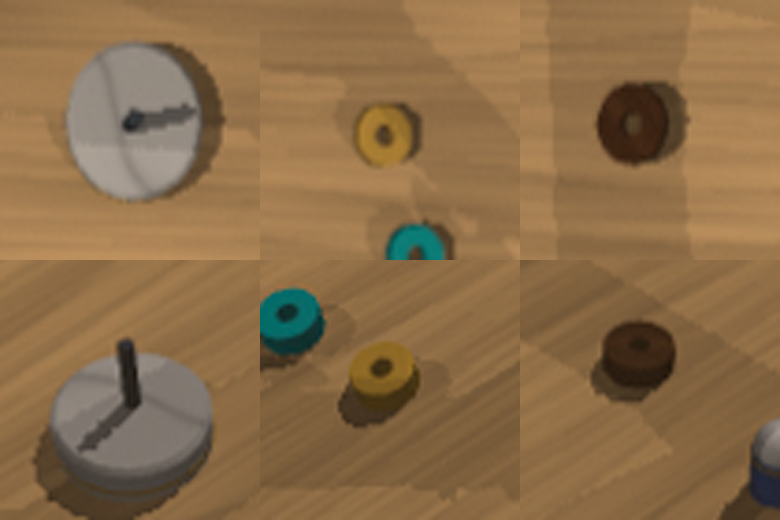

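Picture c shows the stud tip (scene ≈(199,182), top ≈(280,232)), with the brass collar, the riser and the plinth where the masks put them. I'll go above the plinth for a close look.

Call:
apply_moves --pt "0 15.6 -15.7 0" --pt "0 15.6 -15.7 0" --pt "0 15.6 -15.7 0" --pt "0 15.6 -15.7 0" --pt "0 15.6 -15.7 0" --pt "0 15.6 -15.7 0" --pt "0 15.6 -15.7 0" --pt "0 15.6 -15.7 0" --pt "0 15.6 -15.7 0" --pt "0 15.6 -15.7 0" --pt "0 15.6 -15.7 0" --pt "0 15.6 -15.7 0" --pt "0 15.6 -15.7 0" --pt "0 15.6 -15.7 0" --pt "0 15.6 -15.7 0" --pt "1.3 15.6 -15.7 0" --pt "1.3 15.6 -15.7 0" --pt "1.3 15.6 -15.7 0" --pt "1.3 15.6 -15.7 0" --pt "1.3 15.6 -15.7 0"

```text
t: 1.77
tcp_pos: [0.4982, -0.0479, 0.1927]
ee_rot: [0.562, 0.428, 0.563, -0.428]
ft_force: [-0.3, -0.3, 0.4]
gripper_width: 0.0855
```

```bash
cat > look.py <<'E'
import sys
from h import *
np.set_printoptions(precision=4,suppress=True)
s=sense();w=snapshot('wrist');np.save(sys.argv[1]+'.npy',w);cv2.imwrite('pics/%s.png'%sys.argv[1],w[:,:,::-1])
R,p=pose(s);np.savez(sys.argv[1]+'_s.npz',ee_rot=s['ee_rot'],tcp_pos=s['tcp_pos']);print(s['t'],p,s['ft_force'],s['gripper_width'],R[:,1],R[:,2])
E
python3 look.py w1
```

```text
1.7667 [ 0.4982 -0.0479  0.1927] [-0.2882 -0.2771  0.371 ] 0.0854796167272816 [ 0.9639  0.2662 -0.0008] [ 0.2662 -0.9639 -0.0009]
```

View pics/w1.png

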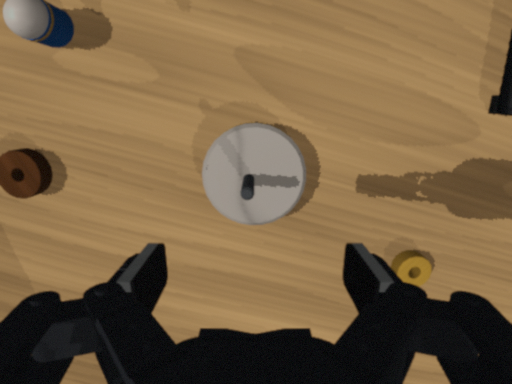

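```bash
python3 - <<'E'
from h import *
np.set_printoptions(precision=4,suppress=True)
s=dict(np.load('w1_s.npz'));w=np.load('w1.npy')
g=cv2.cvtColor(w,cv2.COLOR_RGB2GRAY)
print(g[168:204,236:262:1])
def rep(n,uv,z):P=onplane('wrist',uv,z,s);print(n,P,togo(P,s))
h=cv2.cvtColor(w,cv2.COLOR_RGB2HSV).astype(int)
M=((h[...,1]<60)&(h[...,2]>75)).astype(np.uint8);M[:110]=0;M[230:]=0;M[:,:195]=0;M[:,312:]=0
c=max(cv2.findContours(M,0,1)[0],key=cv2.contourArea);e=cv2.fitEllipse(cv2.convexHull(c));print(e)
rep('plinth',e[0],.03)
rep('tip',(247.5,191),.09);rep('base',(249,178),.03);rep('riser',(16.5,173),.022);rep('collar',(410,267),.02)
E
```

```text
[[133 129 124 119 119 121 125 129 131 133 135 136 138 145 149 149 148 149
  148 148 148 149 149 148 149 149]
 [135 129 124 120 118 121 125 128 132 132 134 134 138 145 148 149 150 150
  148 149 148 149 147 149 149 148]
 [137 129 125 122 121 122 125 130 132 132 135 134 137 142 147 149 148 149
  148 149 150 149 150 149 149 149]
 [140 133 127 121 120 121 125 129 132 132 134 135 136 139 145 149 149 149
  148 149 148 151 149 149 148 149]
 [145 138 129 122 119 120 125 127 131 132 133 134 132 135 143 147 149 148
  149 148 149 149 148 148 144 145]
 [144 138 127 119 116 118 122 127 129 127 124 122 119 116 126 135 138 139
  139 140 145 148 147 143 130 134]
 [145 138 129 120 115 118 122 125 121 109  94  81  70  68  79  88 101 110
  113 117 131 138 139 133 116 112]
 [145 141 135 125 118 120 123 118  99  74  53  39  31  28  31  45  66  86
   96 101 108 111 112 108 103  98]
 [146 142 139 132 126 122 120 104  74  49  35  30  22  23  22  30  43  66
   90  96  99  99  98  98 100 100]
 [146 143 140 134 128 124 116  90  58  38  33  29  28  25  21  25  27  50
   82  96  98  97  98  98  98  96]
 [146 142 
[... 2513 characters left out ...]
7 133 131 131 133 136 136 137 138 142 144 145 146 147 148
  149 148 148 149 149 149 150 150]
 [144 141 141 137 133 131 130 132 134 137 140 141 144 143 146 147 147 148
  148 148 148 149 150 150 149 150]
 [145 142 139 136 133 131 129 130 133 136 138 142 144 144 144 146 148 147
  148 147 149 149 150 148 150 150]]
((253.65750122070312, 173.6278839111328), (101.25601959228516, 103.39358520507812), 89.32152557373047)
plinth [ 0.5053 -0.0447  0.03  ] [ 5.4234  0.2621 -0.0345]
tip [ 0.5011 -0.0408  0.09  ] [ 3.4236  0.1584 -0.2008]
base [ 0.4996 -0.0413  0.03  ] [ 5.4237  0.1074 -0.1966]
riser [0.4351 0.2104 0.022 ] [ 5.6977  0.2687 -8.8566]
collar [ 0.4442 -0.256   0.02  ] [ 5.7542 -3.5782  6.2121]
```

Wrist view: plinth centre (254,174), stud tip disc (247,193), stud base (249,178). The tip and base rays both give a stud at ≈(0.4997,-0.0412). Next is the riser.

Call:
apply_moves --pt "0 0.2 -8.7 0" --pt "0 0.2 -8.7 0" --pt "0 0.2 -8.7 0" --pt "0 0.2 -8.7 0" --pt "0.7 0.2 -8.7 0" --pt "1.4 0.2 -8.7 0" --pt "2.1 0.2 -8.7 0" --pt "2.1 0.2 -8.7 0" --pt "2.1 0.2 -8.7 0" --pt "2.1 0.2 -8.7 0" --fingers 75

```text
t: 2.65
tcp_pos: [0.4363, 0.203, 0.1313]
ee_rot: [0.562, 0.43, 0.561, -0.429]
ft_force: [0.3, 0.0, 0.3]
gripper_width: 0.0752
```

```bash
python3 look.py w2; cat > ring.py <<'E'
# find ring's outer top ellipse and bore from wrist image by dark/colour masks
import sys
from h import *
np.set_printoptions(precision=4,suppress=True)
n=sys.argv[1];s=dict(np.load(n+'_s.npz'));w=np.load(n+'.npy')
h=cv2.cvtColor(w,cv2.COLOR_RGB2HSV).astype(int);print(h[100:240:20,200:320:20].tolist())
E
python3 ring.py w2|head -c 1500
```

```text
2.65 [0.4363 0.203  0.1313] [0.3117 0.0037 0.2997] 0.07517201036162753 [0.9651 0.2619 0.0019] [ 0.2619 -0.9651  0.0007]
[[[17, 116, 167], [17, 115, 166], [17, 116, 161], [18, 116, 171], [17, 117, 166], [17, 118, 171]], [[18, 120, 157], [17, 119, 161], [17, 119, 163], [18, 117, 170], [18, 119, 170], [17, 118, 169]], [[17, 117, 170], [17, 118, 164], [18, 118, 166], [18, 118, 169], [18, 121, 158], [18, 118, 167]], [[17, 117, 161], [17, 121, 146], [17, 120, 142], [17, 121, 141], [17, 118, 167], [17, 117, 163]], [[17, 117, 163], [14, 152, 89], [12, 166, 83], [12, 168, 76], [16, 124, 105], [18, 117, 163]], [[17, 118, 166], [13, 170, 78], [9, 143, 34], [13, 181, 76], [17, 127, 114], [18, 118, 167]], [[17, 122, 149], [17, 118, 164], [13, 172, 74], [13, 171, 85], [17, 120, 161], [18, 118, 166]]]
```

View pics/w2.png

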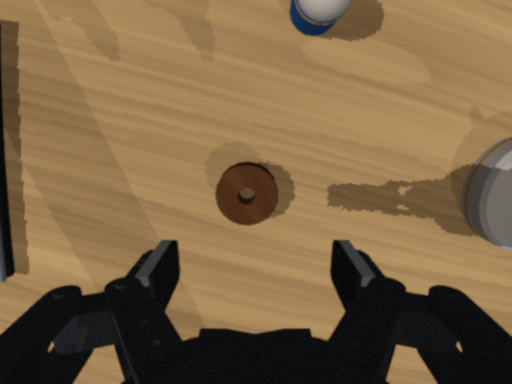

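```bash
cat > ring.py <<'E'
import sys
from h import *
np.set_printoptions(precision=4,suppress=True)
def ring(n,f,z,box):
    s=dict(np.load(n+'_s.npz'));w=np.load(n+'.npy');h=cv2.cvtColor(w,cv2.COLOR_RGB2HSV).astype(int)
    M=f(h[...,0],h[...,1],h[...,2]).astype(np.uint8);B=np.zeros_like(M);x0,y0,x1,y1=box;B[y0:y1,x0:x1]=1;M*=B
    c=max(cv2.findContours(M,0,1)[0],key=cv2.contourArea);e=cv2.fitEllipse(cv2.convexHull(c))
    P=onplane('wrist',e[0],z,s);print(n,e,P,togo(P,s));return P,M
if __name__=='__main__':
    P,M=ring('w2',lambda h,s,v:(s>135)&(v>55)&(v<110),.022,(205,150,290,235))
    s=dict(np.load('w2_s.npz'));print(onplane('wrist',(247,193.5),.022,s),togo(onplane('wrist',(247,193.5),.022,s),s))
    s=dict(np.load('w1_s.npz'));P=onplane('wrist',(247.2,192.8),.09,s);print('stud',P,togo(P,s))
E
python3 ring.py
```

```text
w2 ((246.51722717285156, 194.2824249267578), (59.59261703491211, 63.597259521484375), 112.8458251953125) [0.4348 0.2098 0.022 ] [ 3.6425  0.0031 -0.2357]
[0.4356 0.2096 0.022 ] [ 3.6425  0.0266 -0.2214]
stud [ 0.4995 -0.041   0.09  ] [ 3.4237  0.1058 -0.2097]
```

Riser bore is at (247,194). I'll descend and grip.

Call:
apply_moves --pt "0 0 -0.22 0" --pt "1 0 -0.22 0" --pt "2 0 -0.22 0" --pt "3 0 -0.22 0" --pt "3.7 0 -0.22 0" --pt "4 0 -0.22 0" --pt "4.2 0 -0.22 0" --pt "4.3 0 -0.22 0" --pt "4.3 0 -0.22 0"

```text
t: 3.45
tcp_pos: [0.4362, 0.2095, 0.0033]
ee_rot: [0.562, 0.431, 0.56, -0.429]
ft_force: [-0.4, 0.1, -0.5]
gripper_width: 0.0747
```

Call:
apply_moves --pt "0 0 0 0" --pt "0 0 0 0" --pt "0 0 0 0" --pt "0 0 0 0" --pt "0 0 0 0" --pt "0 0 0 0" --fingers 45 --force 35

```text
t: 3.95
tcp_pos: [0.4373, 0.2099, 0.005]
ee_rot: [0.563, 0.432, 0.56, -0.428]
ft_force: [-0.6, -0.5, 5.5]
gripper_width: 0.0545
```

Call:
apply_moves --pt "0.5 0 0 0" --pt "-0.5 0 0 0" --pt "-1 0 0 0" --pt "-2 0 0 0" --pt "-3 0 0 0" --pt "-4 0 0 0" --pt "-4.2 0 0 0" --pt "-4.2 0 0 0" --pt "-4.2 0 0 0"

```text
t: 4.7
tcp_pos: [0.4362, 0.2093, 0.1313]
ee_rot: [0.563, 0.433, 0.559, -0.428]
ft_force: [-0.8, -0.2, -1.5]
gripper_width: 0.0542
```

```bash
python3 look.py w3;python3 -c "
import cv2;i=cv2.imread('pics/w3.png')[180:384,110:400];cv2.imwrite('pics/w3c.png',cv2.resize(i,None,fx=2.5,fy=2.5,interpolation=2))"
```

```text
4.7 [0.4362 0.2093 0.1313] [-0.7979 -0.189  -1.4885] 0.054243616269942514 [0.9657 0.2595 0.0086] [ 0.2595 -0.9657 -0.0003]
```

View pics/w3c.png

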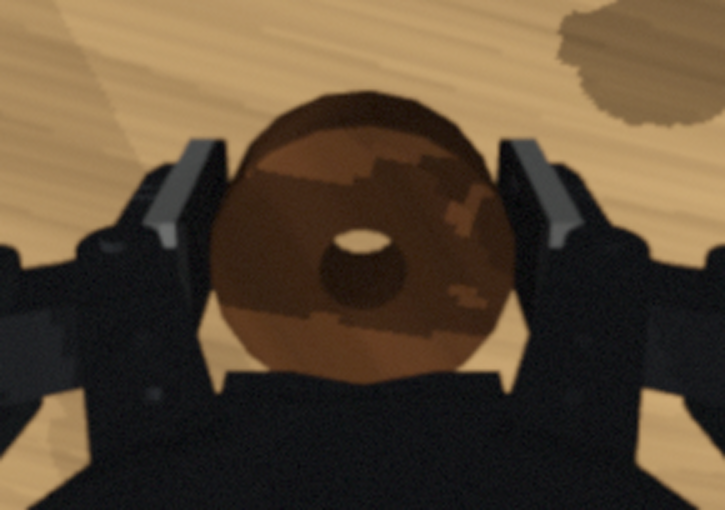

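```bash
cat > plan.py <<'E'
import sys
from h import *
np.set_printoptions(precision=4,suppress=True)
# held bore: pixel u,v at tool x; prints bore tool yz and move to put over stud at clearance c
n,u,v,x,foot,zfoot=sys.argv[1],*map(float,sys.argv[2:7])
sx,sy=(float(sys.argv[7]),float(sys.argv[8])) if len(sys.argv)>8 else (.4995,-.041)
m=camera_model('wrist');T=m['tool_from_camera']
d=cv2.undistortPoints(np.float64([[[u,v]]]),K(m),m['D'])[0,0];d=T[:3,:3]@[d[0],d[1],1];o=T[:3,3]
b=o+d*(x-o[0])/d[0];print('bore tool mm',b*1e3)
R,p=pose();F=p+R@np.array([foot,b[1],b[2]]);print('foot now',F,'tilt',R[2,1],R[2,2])
print('move to stud',(R.T@(np.array([sx,sy,zfoot])-F))/.03)
E
python3 plan.py w3 255.2 287.2 -.017 .005 .1
```

```text
bore tool mm [-17.     -11.9164   0.3932]
foot now [0.4243 0.2055 0.1253] tilt 0.0063481516506404545 0.0001911659201476179
move to stud [0.8464 0.2826 8.5869]
```

The riser bore sits at crop (363,269), which puts it about 10 mm off the pad centre. My first lift row was +0.5 instead of −0.5, so it briefly pushed down, and that may have shifted the riser. I'll set it down and regrip it centred.

Call:
apply_moves --pt "1 0 0 0" --pt "2 0 0 0" --pt "3 0 0 0" --pt "3.6 0 0 0" --pt "3.9 0 0 0" --pt "4.1 0 0 0" --pt "4.2 0 0 0" --pt "4.2 0 0 0"

```text
t: 5.42
tcp_pos: [0.4364, 0.2093, 0.0041]
ee_rot: [0.563, 0.432, 0.56, -0.429]
ft_force: [-0.2, -0.8, -0.8]
gripper_width: 0.0542
```

Call:
apply_moves --pt "0 0 0 0" --pt "0 0 0 0" --pt "0 0 0 0" --pt "0 -0.2 0 0" --pt "0 -0.35 0 0" --pt "0 -0.35 0 0" --pt "0 -0.35 0 0" --fingers 68

```text
t: 6.0
tcp_pos: [0.4257, 0.2064, 0.0042]
ee_rot: [0.563, 0.432, 0.56, -0.429]
ft_force: [0.8, -0.9, 0.2]
gripper_width: 0.068
```

```bash
python3 look.py w4;python3 -c "
import cv2;i=cv2.imread('pics/w4.png')[180:384,110:400];cv2.imwrite('pics/w4c.png',cv2.resize(i,None,fx=2.5,fy=2.5,interpolation=2))"
```

```text
6.0 [0.4257 0.2064 0.0042] [ 0.7954 -0.8558  0.1785] 0.06795155574284488 [0.9656 0.2601 0.0055] [ 0.2601 -0.9656  0.0004]
```

View pics/w4c.png

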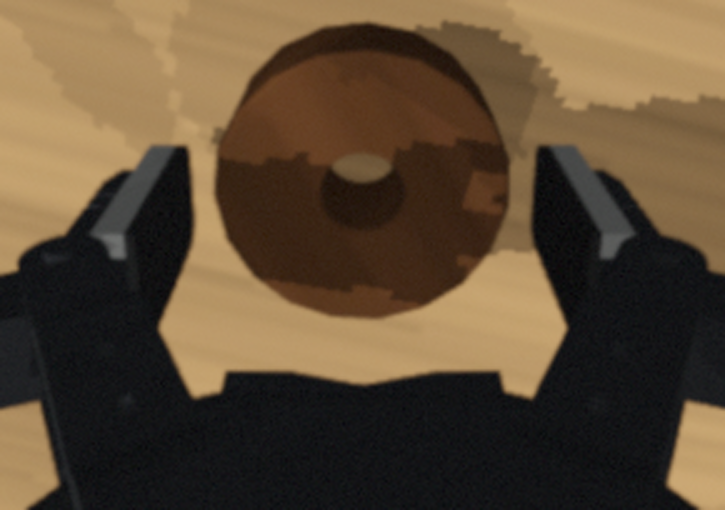

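Now the riser bore is at crop (362,190), so y≈+5 mm from the pad centre. The wrist view seems biased at long range. Before regripping, I'll view the stud from the in-hand range to cancel that bias, with the stud between the open fingers.

Call:
apply_moves --pt "-1.3 0 0 0" --pt "-2.6 0 0 0" --pt "-3.9 0 0 0" --pt "-5 0 0 0" --pt "-5 0.15 8.57 0" --pt "-5 0.15 8.57 0" --pt "-5 0.15 8.57 0" --pt "-5 0.15 8.57 0" --pt "-5 0.15 8.57 0" --pt "-5 0.15 8.57 0" --pt "-5 0.15 8.57 0" --pt "-5 0.15 8.57 0" --pt "-4 0.15 8.57 0" --pt "-3 0.15 8.57 0" --pt "-2.5 0.15 8.57 0" --pt "-2.3 0.15 8.57 0" --pt "-2.3 0.15 8.57 0" --pt "-2.3 0.15 8.57 0"

```text
t: 7.55
tcp_pos: [0.4972, -0.0392, 0.0737]
ee_rot: [0.563, 0.432, 0.56, -0.428]
ft_force: [0.4, -0.4, 0.1]
gripper_width: 0.0683
```

```bash
python3 look.py w5;python3 - <<'E'
import cv2,numpy as np
w=np.load('w5.npy');h=cv2.cvtColor(w,cv2.COLOR_RGB2GRAY)
i=w[180:384,110:400,::-1];cv2.imwrite('pics/w5c.png',cv2.resize(i,None,fx=2.5,fy=2.5,interpolation=2))
E
```

```text
7.55 [ 0.4972 -0.0392  0.0737] [ 0.3685 -0.3517  0.0513] 0.06832323872689107 [0.965  0.262  0.0069] [ 0.262  -0.9651 -0.0003]
```

View pics/w5c.png

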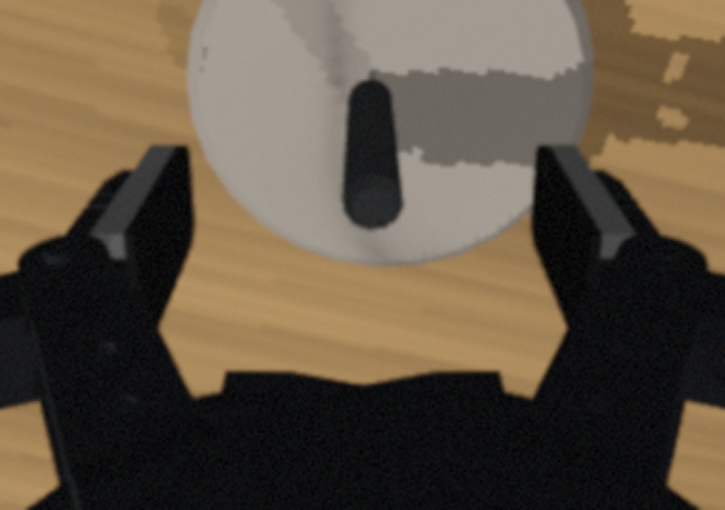

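Stud tip at crop (373,202) = image (259,261). From close range this gives (0.4995,-0.0409), which agrees with the far estimate. Back to the riser for a centred grasp.

Call:
apply_moves --pt "-1.3 0 0 0" --pt "-2.5 0 0 0" --pt "-2.5 0 -8.53 0" --pt "-2.5 0 -8.53 0" --pt "-2.5 0 -8.53 0" --pt "-2.5 0 -8.53 0" --pt "-2.5 0 -8.53 0" --pt "-2.5 0 -8.53 0" --pt "-2.5 0 -8.53 0" --pt "-2.5 0 -8.53 0" --pt "-1.5 0 -8.53 0" --pt "-0.5 0 -8.53 0" --pt "0.5 0 -8.53 0" --pt "1.3 0 -8.53 0" --pt "1.8 0 -8.53 0" --pt "2.1 0 -8.53 0" --pt "2.2 0 -8.53 0" --pt "2.2 0 -8.53 0"

```text
t: 9.1
tcp_pos: [0.4319, 0.2067, 0.0083]
ee_rot: [0.563, 0.432, 0.559, -0.428]
ft_force: [-0.1, -0.5, 0.5]
gripper_width: 0.068
```

Call:
apply_moves --pt "0 0 0 0" --pt "0 0 0 0" --pt "0 0 0 0" --pt "0 0 0 0" --pt "0 0 0 0" --fingers 45 --force 35

```text
t: 9.52
tcp_pos: [0.433, 0.2067, 0.0099]
ee_rot: [0.564, 0.433, 0.558, -0.427]
ft_force: [-0.7, -0.5, 7.3]
gripper_width: 0.0537
```

Call:
apply_moves --pt "-0.5 0 0 0" --pt "-1 0 0 0" --pt "-2 0 0 0" --pt "-3 0 0 0" --pt "-4 0 0 0" --pt "-4.2 0 0 0" --pt "-4.2 0 0 0" --pt "-4.2 0 0 0"

```text
t: 10.18
tcp_pos: [0.4314, 0.2061, 0.1359]
ee_rot: [0.564, 0.433, 0.558, -0.427]
ft_force: [-0.0, -0.6, -0.9]
gripper_width: 0.0534
```

```bash
python3 look.py w6;python3 - <<'E'
import cv2,numpy as np
w=np.load('w6.npy')
i=w[180:384,110:400,::-1];cv2.imwrite('pics/w6c.png',cv2.resize(i,None,fx=2.5,fy=2.5,interpolation=2))
E
```

```text
10.1833 [0.4314 0.2061 0.1359] [-0.0237 -0.6047 -0.9367] 0.05340919640465023 [0.9658 0.259  0.0116] [ 0.2591 -0.9659  0.0009]
```

View pics/w6c.png

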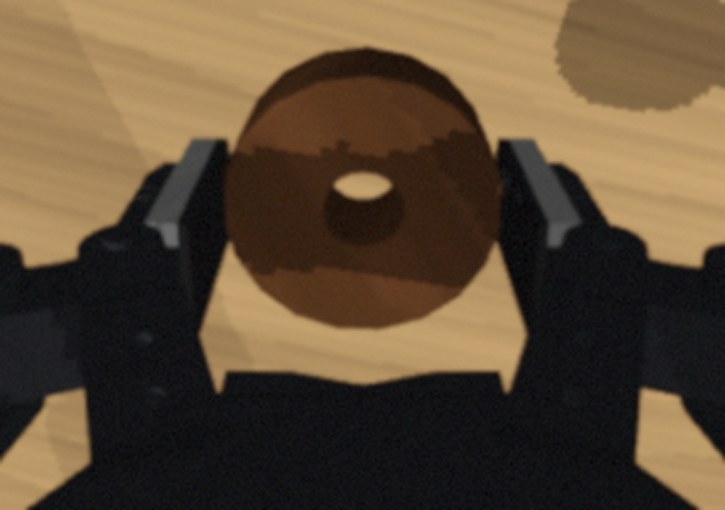

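```bash
python3 plan.py w6 255.4 263.2 -.0121 .0099 .105 .4995 -.0409
```

```text
bore tool mm [-12.1     -1.691    0.4896]
foot now [0.4294 0.2049 0.1252] tilt 0.009480571479216104 0.0013871589619766644
move to stud [0.6859 0.1265 8.5185]
```

Call:
apply_moves --pt "0 0.13 8.52 0" --pt "0 0.13 8.52 0" --pt "0 0.13 8.52 0" --pt "0 0.13 8.52 0" --pt "0 0.13 8.52 0" --pt "0 0.13 8.52 0" --pt "0 0.13 8.52 0" --pt "0.3 0.13 8.52 0" --pt "0.6 0.13 8.52 0" --pt "0.6 0.13 8.52 0" --pt "0.6 0.13 8.52 0" --pt "0.6 0.13 8.52 0"

```text
t: 11.23
tcp_pos: [0.5005, -0.0379, 0.117]
ee_rot: [0.564, 0.432, 0.56, -0.427]
ft_force: [-0.1, -0.6, -0.4]
gripper_width: 0.0534
```

```bash
python3 look.py w7; python3 plan.py w6 255.4 263.2 -.0121 .0099 .092 .4995 -.0409; python3 - <<'E'
import cv2,numpy as np
w=np.load('w7.npy')
i=w[180:384,110:400,::-1];cv2.imwrite('pics/w7c.png',cv2.resize(i,None,fx=2.5,fy=2.5,interpolation=2))
E
```

```text
11.2333 [ 0.5005 -0.0379  0.117 ] [-0.0719 -0.629  -0.3585] 0.0533747154050854 [0.9648 0.2628 0.0084] [ 0.2628 -0.9649  0.0001]
bore tool mm [-12.1     -1.6915   0.4911]
foot now [ 0.4994 -0.0392  0.1075] tilt 0.009276478509716135 0.0006885763783954224
move to stud [ 0.5149 -0.0174  0.0563]
```

Call:
apply_moves --pt "0 -0.02 0.06 0" --pt "0.1 -0.02 0.06 0" --pt "0.2 -0.02 0.06 0" --pt "0.3 -0.02 0.06 0" --pt "0.4 -0.02 0.06 0" --pt "0.5 -0.02 0.06 0" --pt "0.6 -0.02 0.06 0" --pt "0.7 -0.02 0.06 0" --pt "0.75 -0.02 0.06 0" --pt "0.75 -0.02 0.06 0"

```text
t: 12.12
tcp_pos: [0.5007, -0.0401, 0.0944]
ee_rot: [0.564, 0.432, 0.56, -0.427]
ft_force: [0.9, 0.3, -0.7]
gripper_width: 0.0538
```

```bash
python3 plan.py w6 255.4 263.2 -.0121 .0099 .03 .4995 -.0409;python3 -c "from h import *;print(sense()['ft_force'],sense()['moment'])"
```

```text
bore tool mm [-12.1     -1.6917   0.4912]
foot now [ 0.4993 -0.041   0.0845] tilt 0.008461917663674046 0.000370886917962332
move to stud [ 1.8167 -0.0066 -0.0013]
[ 0.94200569  0.26638005 -0.66199594] [0.06350586 0.0072445  0.01079184]
```

Foot is 5.5 mm below the tip with no load, so the riser is threaded. Lowering it.

Call:
apply_moves --pt "0.15 0 0 0" --pt "0.3 0 0 0" --pt "0.45 0 0 0" --pt "0.6 0 0 0" --pt "0.75 0 0 0" --pt "0.9 0 0 0" --pt "1.05 0 0 0" --pt "1.2 0 0 0" --pt "1.35 0 0 0" --pt "1.5 0 0 0" --pt "1.6 0 0 0" --pt "1.7 0 0 0" --pt "1.75 0 0 0" --pt "1.8 0 0 0" --pt "1.85 0 0 0" --pt "1.85 0 0 0"

```text
t: 13.45
tcp_pos: [0.5012, -0.04, 0.0399]
ee_rot: [0.564, 0.432, 0.56, -0.427]
ft_force: [-2.1, -1.1, 6.0]
gripper_width: 0.0539
```

Seated: foot z=0.030 with 6 N of contact. Release, then on to the collar.

Call:
apply_moves --pt "0 0 0 0" --pt "0 0 0 0" --pt "0 0 0 0" --pt "0 0 0 0" --pt "-0.5 0 0 0" --pt "-1 0 0 0" --pt "-2 0 0 0" --pt "-3.2 0 0 0" --pt "-3.5 0 0 0" --fingers 66

```text
t: 14.2
tcp_pos: [0.503, -0.0401, 0.1492]
ee_rot: [0.566, 0.433, 0.557, -0.426]
ft_force: [1.4, 0.1, 0.3]
gripper_width: 0.0661
```

Call:
apply_moves --pt "0 -3.86 6.55 0" --pt "0 -3.86 6.55 0" --pt "0 -3.86 6.55 0" --pt "0 -3.86 6.55 0" --pt "0 -3.86 6.55 0" --pt "0 -3.86 6.55 0" --pt "0.3 -3.86 6.55 0" --pt "0.6 -3.86 6.55 0" --pt "0.6 -3.86 6.55 0" --pt "0.6 -3.86 6.55 0"

```text
t: 15.03
tcp_pos: [0.4432, -0.2576, 0.129]
ee_rot: [0.566, 0.433, 0.559, -0.424]
ft_force: [-0.5, 1.3, 0.8]
gripper_width: 0.0657
```

```bash
python3 look.py w8; python3 - <<'E'
from ring import *
P,M=ring('w8',lambda h,s,v:(h>18)&(h<35)&(s>140)&(v>70),.02,(150,100,360,260));print(M.sum())
ys,xs=np.where(M);print(xs.min(),xs.max(),ys.min(),ys.max())
# bore: hole contour
cs,hi=cv2.findContours(M,cv2.RETR_CCOMP,1)
for c,q in zip(cs,hi[0]):
    if q[3]>=0 and cv2.contourArea(c)>20:print('hole',cv2.boundingRect(c),c[:,0].mean(0))
t=snapshot('top');np.save('top2.npy',t)
E
```

```text
15.0333 [ 0.4432 -0.2576  0.129 ] [-0.4865  1.2837  0.8118] 0.06574248028811856 [0.964  0.2655 0.0156] [ 0.2656 -0.9641  0.0004]
w8 ((260.7626037597656, 201.11485290527344), (48.9466438293457, 50.23801040649414), 174.9125213623047) [ 0.4405 -0.264   0.02  ] [ 3.6291 -0.2003  0.18  ]
1799
237 285 176 226
hole (253, 194, 17, 17) [260.1064 202.1064]
```

Call:
apply_moves --pt "0.5 -0.2 0.18 0" --pt "1.5 -0.2 0.18 0" --pt "2.4 -0.2 0.18 0" --pt "3.1 -0.2 0.18 0" --pt "3.6 -0.2 0.18 0" --pt "3.8 -0.2 0.18 0" --pt "3.95 -0.2 0.18 0" --pt "4 -0.2 0.18 0" --pt "4 -0.2 0.18 0"

```text
t: 15.88
tcp_pos: [0.4422, -0.2647, 0.0103]
ee_rot: [0.567, 0.433, 0.558, -0.424]
ft_force: [0.5, 0.7, -0.3]
gripper_width: 0.0664
```

Call:
apply_moves --pt "0 0 0 0" --pt "0 0 0 0" --pt "0 0 0 0" --pt "0 0 0 0" --pt "0 0 0 0" --pt "0 0 0 0" --fingers 33 --force 35

```text
t: 16.38
tcp_pos: [0.443, -0.2649, 0.0118]
ee_rot: [0.568, 0.433, 0.557, -0.424]
ft_force: [-0.9, 0.9, 6.8]
gripper_width: 0.0411
```

Call:
apply_moves --pt "-0.5 0 0 0" --pt "-1 0 0 0" --pt "-2 0 0 0" --pt "-3 0 0 0" --pt "-4 0 0 0" --pt "-4.6 0 0 0" --pt "-4.6 0 0 0" --pt "-4.6 0 0 0"

```text
t: 17.05
tcp_pos: [0.4404, -0.2654, 0.1509]
ee_rot: [0.569, 0.433, 0.556, -0.424]
ft_force: [0.3, -0.6, -0.7]
gripper_width: 0.0414
```

```bash
python3 look.py w9;python3 - <<'E'
import cv2,numpy as np
w=np.load('w9.npy')
i=w[180:384,110:400,::-1];cv2.imwrite('pics/w9c.png',cv2.resize(i,None,fx=2.5,fy=2.5,interpolation=2))
E
```

```text
17.05 [ 0.4404 -0.2654  0.1509] [ 0.3178 -0.575  -0.7408] 0.04135834657671601 [0.9639 0.2655 0.0215] [ 0.2654 -0.9641  0.0069]
```

View pics/w9c.png

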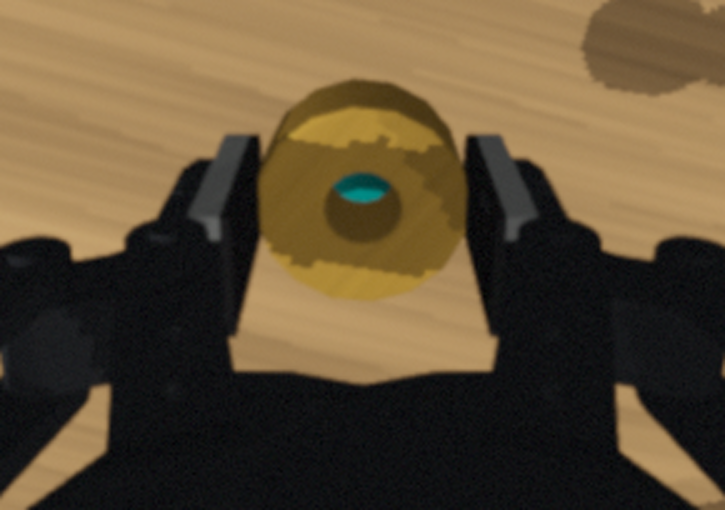

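```bash
python3 plan.py w9 255.4 263.2 -.0082 .0118 .105 .4995 -.0409
```

```text
bore tool mm [-8.2    -3.7797  0.5004]
foot now [ 0.4363 -0.2664  0.1377] tilt 0.01926640967412596 0.004640738225094365
move to stud [ 1.1378  4.0061 -6.693 ]
```

Call:
apply_moves --pt "0 4 -6.7 0" --pt "0 4 -6.7 0" --pt "0 4 -6.7 0" --pt "0 4 -6.7 0" --pt "0 4 -6.7 0" --pt "0 4 -6.7 0" --pt "0 4 -6.7 0" --pt "0.4 4 -6.7 0" --pt "0.8 4 -6.7 0" --pt "1.1 4 -6.7 0" --pt "1.1 4 -6.7 0" --pt "1.1 4 -6.7 0"

```text
t: 18.1
tcp_pos: [0.5016, -0.0397, 0.1168]
ee_rot: [0.567, 0.432, 0.558, -0.425]
ft_force: [1.1, 0.9, -0.9]
gripper_width: 0.0413
```

```bash
python3 plan.py w9 255.4 263.2 -.0082 .0118 .085 .4995 -.0409
```

```text
bore tool mm [-8.2    -3.7803  0.4999]
foot now [ 0.4982 -0.0412  0.105 ] tilt 0.016337698212223417 0.0038418259222117723
move to stud [ 0.667   0.0318 -0.0002]
```

Call:
apply_moves --pt "0 0.03 0 0" --pt "0.1 0.03 0 0" --pt "0.2 0.03 0 0" --pt "0.3 0.03 0 0" --pt "0.4 0.03 0 0" --pt "0.5 0.03 0 0" --pt "0.6 0.03 0 0" --pt "0.65 0.03 0 0" --pt "0.7 0.03 0 0" --pt "0.7 0.03 0 0"

```text
t: 18.93
tcp_pos: [0.5026, -0.0394, 0.0956]
ee_rot: [0.567, 0.432, 0.558, -0.425]
ft_force: [-0.4, 0.4, -1.7]
gripper_width: 0.0416
```

```bash
python3 plan.py w9 255.4 263.2 -.0082 .0118 .052 .4995 -.0409
```

```text
bore tool mm [-8.2    -3.7805  0.4999]
foot now [ 0.4993 -0.0409  0.0837] tilt 0.015782072912892464 0.0036723061080609076
move to stud [ 1.0566 -0.0096 -0.0023]
```

Threaded again with no load. Lowering onto the riser.

Call:
apply_moves --pt "0.15 0 0 0" --pt "0.3 0 0 0" --pt "0.45 0 0 0" --pt "0.6 0 0 0" --pt "0.75 0 0 0" --pt "0.85 0 0 0" --pt "0.95 0 0 0" --pt "1.0 0 0 0" --pt "1.05 0 0 0" --pt "1.1 0 0 0" --pt "1.12 0 0 0" --pt "1.12 0 0 0"

```text
t: 19.93
tcp_pos: [0.5031, -0.0394, 0.0637]
ee_rot: [0.567, 0.432, 0.558, -0.425]
ft_force: [-2.9, -0.4, 12.3]
gripper_width: 0.0416
```

Call:
apply_moves --pt "0 0 0 0" --pt "0 0 0 0" --pt "0 0 0 0" --pt "0 0 0 0" --pt "-0.5 0 0 0" --pt "-1.2 0 0 0" --pt "-2.4 0 0 0" --pt "-3.6 0 0 0" --pt "-3.6 0 0 0" --fingers 64

```text
t: 20.68
tcp_pos: [0.5057, -0.0393, 0.1776]
ee_rot: [0.571, 0.435, 0.554, -0.422]
ft_force: [1.6, -0.7, -0.3]
gripper_width: 0.064
```

Call:
apply_moves --pt "0 5.06 -6.8 0" --pt "0 5.06 -6.8 0" --pt "0 5.06 -6.8 0" --pt "0 5.06 -6.8 0" --pt "0 5.06 -6.8 0" --pt "0 5.06 -6.8 0" --pt "0 5.06 -6.8 0" --pt "0 5.06 -6.8 0" --pt "0 5.06 -6.8 0" --pt "0 5.06 -6.8 0"

```text
t: 21.52
tcp_pos: [0.5977, 0.1949, 0.1796]
ee_rot: [0.57, 0.435, 0.553, -0.424]
ft_force: [0.1, -0.8, 1.1]
gripper_width: 0.0642
```

```bash
python3 look.py w10; python3 - <<'E'
from h import *
np.set_printoptions(precision=4,suppress=True)
s=dict(np.load('w10_s.npz'));w=np.load('w10.npy');h=cv2.cvtColor(w,cv2.COLOR_RGB2HSV).astype(int)
for nm,M in(('white',(h[...,1]<60)&(h[...,2]>110)),('blue',(h[...,0]>95)&(h[...,0]<130)&(h[...,1]>100)&(h[...,2]>40)),('orange',(h[...,0]<14)&(h[...,1]>190)&(h[...,2]>80))):
    n,l,st,c=cv2.connectedComponentsWithStats(M.astype(np.uint8))
    for k in range(1,n):
        if st[k,4]>150:
            print(nm,st[k],c[k],onplane('wrist',c[k],.0445,s),togo(onplane('wrist',c[k],.0445,s),s))
E
```

```text
21.5167 [0.5977 0.1949 0.1796] [ 0.054  -0.7504  1.0788] 0.06417587693820087 [0.9646 0.2624 0.0267] [ 0.2622 -0.965   0.0105]
white [ 231  174   39   39 1167] [249.9563 193.1705] [0.5948 0.1973 0.0445] [ 4.4976 -0.1914 -0.1499]
white [   0  189   15  153 1239] [  4.4108 281.8402] [0.4287 0.4313 0.0445] [ 4.3158 -3.4847 -9.1276]
white [390 273  81  37 858] [442.1166 285.7937] [ 0.5491 -0.0311  0.0445] [ 4.4778 -3.6577  6.7997]
```

View pics/w10.png

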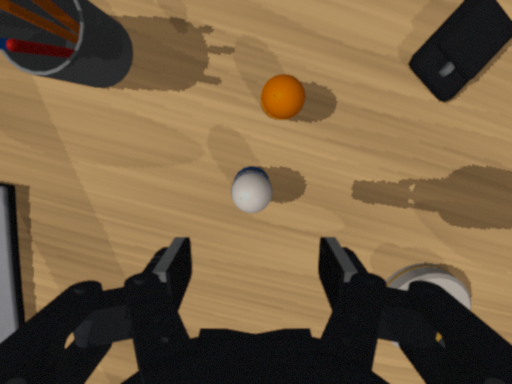

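Ball at (250,193), with the orange decoy beyond it at (283,97). I'll descend on the blue topper and grip it.

Call:
apply_moves --pt "0.3 -0.2 -0.16 0" --pt "1 -0.2 -0.16 0" --pt "1.8 -0.2 -0.16 0" --pt "2.6 -0.2 -0.16 0" --pt "3.4 -0.21 -0.16 0" --pt "4.2 -0.21 -0.16 0" --pt "4.8 -0.21 -0.16 0" --pt "5.2 -0.22 -0.16 0" --pt "5.45 -0.22 -0.16 0" --pt "5.6 -0.22 -0.16 0" --pt "5.65 -0.22 -0.16 0" --pt "5.65 -0.22 -0.16 0"

```text
t: 22.57
tcp_pos: [0.5956, 0.197, 0.0108]
ee_rot: [0.57, 0.435, 0.553, -0.424]
ft_force: [-0.6, -0.1, -0.8]
gripper_width: 0.0639
```

Call:
apply_moves --pt "0 0 0 0" --pt "0 0 0 0" --pt "0 0 0 0" --pt "0 0 0 0" --pt "0 0 0 0" --pt "0 0 0 0" --fingers 30 --force 45

```text
t: 23.07
tcp_pos: [0.5966, 0.1972, 0.0122]
ee_rot: [0.571, 0.436, 0.552, -0.423]
ft_force: [-0.5, -0.7, 6.4]
gripper_width: 0.0392
```

```bash
python3 look.py w11; python3 - <<'E'
from h import *
np.set_printoptions(precision=4,suppress=True)
s=dict(np.load('w11_s.npz'));w=np.load('w11.npy');h=cv2.cvtColor(w,cv2.COLOR_RGB2HSV).astype(int)
M=((h[...,1]<70)&(h[...,2]>75)).astype(np.uint8);M[:, :180]=0;M[:,330:]=0
n,l,st,c=cv2.connectedComponentsWithStats(M)
for k in range(1,n):
    if st[k,4]>300: print(st[k],c[k],onplane('wrist',c[k],.0445,s),togo(onplane('wrist',c[k],.0445,s),s)*30)
E
```

```text
23.0667 [0.5966 0.1972 0.0122] [-0.4697 -0.7225  6.3569] 0.039219151311752534 [0.9648 0.2611 0.0309] [ 0.2609 -0.9653  0.0104]
[ 209  238   93   94 6940] [254.9641 284.2114] [0.595  0.1968 0.0445] [-32.3159  -0.6902   0.2733]
```

Call:
apply_moves --pt "-0.3 0 0 0" --pt "-0.8 0 0 0" --pt "-1.5 0 0 0" --pt "-2.3 0 0 0" --pt "-3.1 0 0 0" --pt "-3.9 0 0 0" --pt "-4.4 0 0 0" --pt "-4.5 0 0 0" --pt "-4.5 0 0 0"

```text
t: 23.87
tcp_pos: [0.5924, 0.1977, 0.1482]
ee_rot: [0.571, 0.437, 0.552, -0.423]
ft_force: [0.0, 0.3, -1.5]
gripper_width: 0.0387
```

```bash
cat > plan2.py <<'E'
import sys
from h import *
np.set_printoptions(precision=4,suppress=True)
# foot & axis fixed in tool frame as gripped in w11
s=dict(np.load('w11_s.npz'));R0,p0=pose(s);f=R0.T@(np.array([.595,.1968,0])-p0);ax=R0.T@[0,0,1]
st=sense();R,p=pose(st);F=p+R@f
print('foot',F,'axis',R@ax,'F',st['ft_force'],st['moment'],'w',st['gripper_width']);print('move',R.T@(np.array([.4995,-.0409,float(sys.argv[1])])-F)/.03)
E
python3 plan2.py .110
```

```text
foot [0.5908 0.1973 0.136 ] axis [-0.0016 -0.0007  1.    ] F [ 0.0361  0.3104 -1.4973] [-0.0299  0.0263 -0.0376] w 0.038739913250614384
move [ 0.7711 -5.0373  6.8616]
```

Call:
apply_moves --pt "-0.1 -5.04 6.86 0" --pt "-0.1 -5.04 6.86 0" --pt "-0.1 -5.04 6.86 0" --pt "-0.1 -5.04 6.86 0" --pt "-0.1 -5.04 6.86 0" --pt "-0.1 -5.04 6.86 0" --pt "-0.1 -5.04 6.86 0" --pt "-0.1 -5.04 6.86 0" --pt "0.3 -5.04 6.86 0" --pt "0.6 -5.04 6.86 0" --pt "0.75 -5.04 6.86 0" --pt "0.75 -5.04 6.86 0" --pt "0.75 -5.04 6.86 0"

```text
t: 24.95
tcp_pos: [0.5008, -0.0395, 0.1222]
ee_rot: [0.571, 0.436, 0.553, -0.422]
ft_force: [-0.3, -0.3, -2.7]
gripper_width: 0.0385
```

```bash
python3 plan2.py .085; python3 look.py w12; python3 - <<'E'
from h import *
s=dict(np.load('w12_s.npz'));w=np.load('w12.npy');h=cv2.cvtColor(w,cv2.COLOR_RGB2HSV).astype(int)
M=((h[...,1]<70)&(h[...,2]>75)).astype(np.uint8);M[:, :180]=0;M[:,330:]=0
n,l,st,c=cv2.connectedComponentsWithStats(M)
for k in range(1,n):
    if st[k,4]>300: print(st[k],c[k])
E
```

```text
foot [ 0.4992 -0.0399  0.1099] axis [-0.0001 -0.0011  1.    ] F [-0.2802 -0.292  -2.6779] [ 0.0389  0.1015 -0.0065] w 0.03845750015238314
move [ 0.8315 -0.0246  0.0275]
24.95 [ 0.5008 -0.0395  0.1222] [-0.2802 -0.292  -2.6779] 0.03845750015238314 [0.9643 0.263  0.0312] [ 0.2628 -0.9648  0.0093]
[ 195  135  132  109 7343] [264.14040583 181.59961868]
[ 209  238   93   94 6905] [254.91846488 284.19464156]
```

Call:
apply_moves --pt "0 -0.02 0.03 0" --pt "0.15 -0.02 0.03 0" --pt "0.3 -0.02 0.03 0" --pt "0.4 -0.02 0.03 0" --pt "0.5 -0.02 0.03 0" --pt "0.6 -0.02 0.03 0" --pt "0.7 -0.02 0.03 0" --pt "0.8 -0.02 0.03 0" --pt "0.85 -0.02 0.03 0" --pt "0.85 -0.02 0.03 0"

```text
t: 25.83
tcp_pos: [0.5009, -0.0408, 0.0965]
ee_rot: [0.571, 0.436, 0.553, -0.423]
ft_force: [-0.8, -0.8, -1.8]
gripper_width: 0.0389
```

```bash
python3 plan2.py .072
```

```text
foot [ 0.4993 -0.0412  0.0843] axis [ 0.0007 -0.0009  1.    ] F [-0.8124 -0.829  -1.8352] [0.0037 0.2979 0.0016] w 0.038863946687701136
move [ 0.411  -0.0028 -0.0117]
```

Threaded, with no upward force. Lowering it home.

Call:
apply_moves --pt "0.08 0 0 0" --pt "0.16 0 0 0" --pt "0.24 0 0 0" --pt "0.3 0 0 0" --pt "0.36 0 0 0" --pt "0.4 0 0 0" --pt "0.44 0 0 0" --pt "0.48 0 0 0" --pt "0.5 0 0 0" --pt "0.5 0 0 0"

```text
t: 26.67
tcp_pos: [0.501, -0.0409, 0.0841]
ee_rot: [0.571, 0.436, 0.552, -0.423]
ft_force: [-7.6, 0.1, 19.8]
gripper_width: 0.0388
```

```bash
python3 plan2.py .072
```

```text
foot [ 0.4994 -0.0413  0.0719] axis [0.0005 0.0001 1.    ] F [-7.6496  0.1333 19.7963] [ 0.0676  1.5815 -0.0214] w 0.038806850523496535
move [-0.0048  0.0066 -0.0112]
```

Call:
apply_moves --pt "0 0 0 0" --pt "0 0 0 0" --pt "0 0 0 0" --pt "0 0 0 0" --pt "-0.3 0 0 0" --pt "-0.8 0 0 0" --pt "-1.5 0 0 0" --pt "-2.5 0 0 0" --pt "-3.5 0 0 0" --pt "-4 0 0 0" --pt "-4 -0.5 4 0" --pt "-4 -0.5 4 0" --pt "-4 -0.5 4 0" --pt "-4 -0.5 4 0" --pt "-4 -0.5 4 0" --fingers 62

```text
t: 27.92
tcp_pos: [0.5138, -0.1637, 0.2049]
ee_rot: [0.57, 0.437, 0.551, -0.425]
ft_force: [-0.3, 1.2, -0.1]
gripper_width: 0.062
```

```bash
python3 - <<'E'
from h import *
np.set_printoptions(precision=4,suppress=True)
a=snapshot('scene');b=snapshot('top')
pr=proj('scene',[[.4995,-.0409,z] for z in(.03,.072,.136)]);print(pr,proj('top',[[.4995,-.0409,.1165]]))
L=[(a,(200,175)),(b,(281,225))]
ims=[cv2.resize(i[y-60:y+60,x-50:x+50],(400,480),interpolation=2) for i,(x,y) in L]
cv2.imwrite('pics/end.png',np.hstack(ims)[:,:,::-1])
a0=np.load('scene.npy');d=cv2.absdiff(a,a0).max(2);
for nm,(x,y) in dict(mic=(185,325),mouse=(303,261),cup=(368,150),turq=(88,221),orange=(319,196)).items():print(nm,np.median(d[y-15:y+15,x-15:x+15]),(d[y-15:y+15,x-15:x+15]>40).mean())
E
```

```text
[[200.6118 197.9578]
 [199.2703 186.8039]
 [197.0949 168.5463]] [[281.9444 230.2523]]
mic 5.0 0.0
mouse 3.0 0.0
cup 4.0 0.0
turq 8.0 0.0
orange 8.0 0.0
```

View pics/end.png

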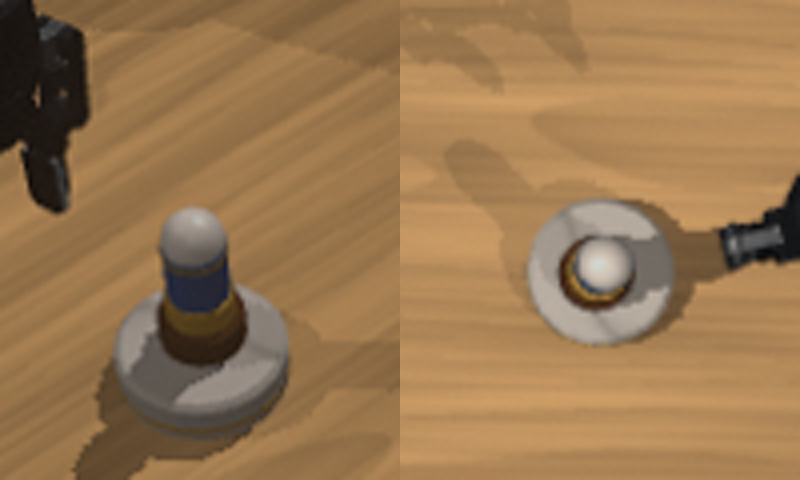

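The final view shows the stack upright and closed, with the gripper clear. Ball top at crop (193,208), in order riser, collar, topper. The bystanders show no change. Handing in.

```bash
python3 -c "from cell import *;print(close_job())"
```

```text
the job is handed in; nothing more can be done
None
```

The trophy is assembled on the plinth and handed in at about 28 s: riser first, then the brass collar, then the blue topper with the white ball.

- **Seating:** Each part threaded onto the stud with no upward load on the wrist. Each came to rest with its foot within about 0.1 mm of the expected height (30, 52 and 72 mm), under 6, 12 and 20 N of wrist force.
- **Last pictures:** The scene and top views show the stack closed and upright, with the gripper clear. The microphone, mouse, pen cup and both look-alikes show no change in the scene camera.

**What went wrong along the way:**
- **Riser grasp:** A sign slip on my first lift pressed the gripper briefly toward the desk. The force was not recorded at that moment, so I can't confirm it stayed under 40 N. The riser ended up off-centre in the fingers, so I set it down, possibly dropping it a few millimetres, and gripped it again.
- **Tool tilt:** The tool drifted to about 1.8° of tilt by the end. The topper's estimated axis still stayed within about 0.1° of vertical.

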